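# Index the filter changer to the green filter

## Task

Put the green filter in the beam: slide the filter changer's red-tabbed shutter fully shut so that no other colour gets through, then click the thumb lever to the left, one full stroke at a time and letting it spring back each time, until the green filter stands in the window. Only then slide the shutter fully open again. Do not touch the filter wheel itself, and leave the other things on the table where they are.

Things in the scene. Friction and masses are not known exactly. Their poses are not given: they have to be found in the camera images.
- changer: bench filter changer, bolted down, front facing its own -x (towards the robot); +y is to the left seen from the front, +z up. Origin under the foot, below the wheel's centre. Foot 78x158x10 mm; upright black wheel 120 mm across, centre 80 mm up; front plate with beam window and sliding shutter on the right, thumb lever on top, optical rail with two mounts behind (to 110 mm tall)
- axle (a point): centre of the filter wheel and of the lever's swing, 80 mm above the table; changer frame (0, 0, 80) mm. Both turn about the changer's x axis
- window (a point): middle of the beam window in the wheel's plane, changer frame (0, -36, 80) mm: 36 mm right of the axle at the same height. The filter standing there is in the beam
- green_filter (a point): middle of the green filter on the wheel, 36 mm from the axle. The wheel carries six 25 mm filters 60 degrees apart; each lever stroke turns it 60 degrees, top to the left (anticlockwise seen from the front): a filter goes from the top over the left side and under to the window on the right. Exactly at window when in the beam; at the start 2, 3 or 4 strokes short of it
- wheel (a joint): turn of the filter wheel, rad, growing as strokes turn it (anticlockwise seen from the front), endless. A sprung detent holds it at multiples of 1.047 (60 degrees), where a filter is centred; it starts at 0, 1.047 or 2.094. Green is in the beam at 4.19 (or a full turn, 6.283, more or less). It turns no other way than by the lever; the filters must not be touched
- lever (a joint): swing of the thumb lever, rad: 0 at rest, leaning 12 degrees to the right of upright; grows as it is pushed left, end stop at 1.16 (54 degrees left). A pawl takes the wheel along after the first 0.1; past about 0.75 the detent pulls the wheel into the next position. A spring brings the released lever back to 0 in under a second, the wheel staying; about 3 N at the pad
- lever_pad (a point): middle of the black ribbed thumb pad at the lever's end, 108 mm from the axle and 21 mm in front of the wheel's plane (changer x = -21.5 mm). Pad 36 mm long along the lever, 16 mm thick along the swing, 24 mm wide front to back; push on its right side. At rest changer frame (-21, -22, 186) mm
- shutter (a joint): slide of the shutter along the changer's y axis, m: 0 shut (blade fully over the window, right of the axle; tab nearest the wheel), 0.034 fully open (to the right, -y). Friction 2 N holds it anywhere; hard stops at both ends. Starts 0.028 to 0.034
- shutter_tab (a point): grip point of the shutter's upright red tab: 12 mm thick front to back, 14 mm wide, upright; the point lies 10 mm below its top end and 128 mm above the table, and the tab stands free for 35 mm below it. Changer frame (-30, -100, 128) mm when shut, (-30, -134, 128) when open; it moves with the shutter
- slide_box: grey hinged microscope-slide box, shut, 76x98x36 mm; origin under its centre; bystander
- joystick_box: light grey stage-joystick box with a black stick, 95x135x84 mm; origin under its centre; bystander
- objective_can: clear objective canister with black screw lid, 45 mm across, 64 mm tall; origin under its centre; bystander
- filter_cube: black fluorescence filter cube with green and violet glass, 47x38x39 mm; origin under its centre; bystander
- lens_tissue: white and blue lens-tissue booklet lying flat, 65x100x6 mm; origin under its centre; bystander
- petri: petri dish with lid, 60 mm across, 15 mm tall; origin under its centre; bystander
- tape: roll of black tape lying flat, 62 mm across, 19 mm tall; origin under its centre; bystander
- wipe_pot: white screw-lid pot, 56 mm across, 75 mm tall; origin under its centre; bystander

How it is judged:
On the way, in this order (a step that is already met when the one before it is completed fails the run):
1. the shutter is fully shut, before the filters are changed (value of joint shutter below 0.002 m and distance between green_filter and window above 0.01 m), for 0.2 s.
2. the green filter stands in the window, shutter still shut, lever back at rest (distance between green_filter and window below 0.003 m and value of joint lever below 0.06 rad and value of joint shutter below 0.004 m), for 0.2 s.
At the end, for the whole second after the job is handed in: The green filter's middle within 3 mm of the window's middle, the wheel still, the lever sprung back (below 0.06 rad) and the shutter open (0.031 m or more of its 0.034) (distance between green_filter and window below 0.003 m and value of joint lever below 0.06 rad and value of joint shutter above 0.031 m and velocity of joint wheel between -0.05 and 0.05 rad/s); the robot touches nothing.
It fails at once if the lever was worked while the shutter was not shut (value of joint lever above 0.25 rad and value of joint shutter above 0.006 m).
It fails at once if the filter wheel was touched by the robot (contact force between any of the fingers, the arm and wheel above 1 N).
It fails at once if a bystander was pushed more than 2 cm (distance of any of slide_box, joystick_box, objective_can, filter_cube, lens_tissue, petri, tape, wipe_pot from where it was at the start of the episode above 0.02 m).
It also fails if it takes over 70 s, if anything falls off the work surface, if the arm or the gripper's body presses on something with over 40 N, if the wrist force passes 120 N, or if a joint passes its speed limit or range.

## Robot

A 7-joint arm with a two-finger parallel gripper is mounted at the origin on a cart in front of the work surface, level with it; the furniture and walls round the work are solid. World frame = base frame: x ahead of the robot, y to its left, z up, the work surface at z = 0. Lengths are in m, angles in rad, forces in N, time in s.
With the tool pointing down it reaches from about 0.4 to 0.75 m from the base axis. Payload 19.5 kg.
Tool frame: the origin (TCP) lies at the very end of the fingers, on their centre line; the grasp point (between the pads) lies 19 mm behind it; x points along the fingers, y is the direction in which the jaws open and shut, and the axes are right-handed (so a half turn about x gives the same grasp; the last joint's range is limited). The gripper opens to 85 mm and grips with 20 to 120 N. Pads are 22 mm wide; open, the fingers measure 114 mm over their backs; the gripper's body (76 mm by 85 mm) begins 54 mm behind the grasp point. The pads swing forward as they close: fully open they stand 13 mm farther back than shut.
Start: joints at [1.062, 0.707, -0.028, 1.485, 0.022, 0.951, -0.075], TCP at [0.259, -0.513, 0.231] pointing down, gripper open.
Joint ranges: [-2.71, 2.71], [-0.32, 2.16], [-1.57, 1.52], [0, 2.45], [-1.46, 4.6], [0, 2.02], [-2.83, 2.83]. Speed limits (rad/s): [1.89, 1.89, 2.57, 2.57, 3.01, 3.01, 3.01].

## Interface

Orientations are given as a unit quaternion [x, y, z, w].
In Python, from plant import env gives the robot as it stands.
- The arm moves only by the tool arm_command, never from a script. Its argument "motion" is a list of rows, each a list of 5 numbers: the opening, from 0 (shut) to 1 (fully open), then the shift along the tool's x, y, z in units of 25 mm (1.0 is 25 mm), then the turn about the tool's x in units of 5 degrees (1.0 is 5 degrees). In form: [[claw, x, y, z, twist], ...]. A call has 1 to 10 rows; each row shifts and turns the commanded pose from where the row before left it, along the tool's axes as they then stand; what a row does not reach is not made up. A row lasts 1/10 s, in which the tool goes at most 50 mm and 8.59 degrees, less where a joint would pass 70% of its speed; a pose out of reach is approached as far as the arm can. A call is refused whole if a number of a shift passes 1 or a number of a turn 1, either way. A call with a gripper value outside its range is refused whole. The fingers move at their own pace and stop on an object; the grip force is fixed at half the most. Time passes only in rows, so rows that do not move let the fingers close. It gives the time, the measured TCP pose, the force and the opening at its end, in the units of the state.
- env.observe(): the state, without advancing time (a new reading comes with each control period).
- env.capture(name): name is "scene" or "top" or "wrist"; returns the picture (384x512x3 uint8, red, green, blue); there is no depth.
- env.camera_model(name): a dict with "fx", "fy", "cx", "cy" (pixels), "world_from_camera" (4x4, takes a point from camera to world coordinates). Camera axes: x right, y down, z forward; pixel columns grow to the right and rows downward; lengths in m; the calibration is good to about 2 mm. A picture is of the moment at which its call begins: read the wrist's pose just before it. camera_model takes no time and is no camera call; for the wrist camera it gives the pose at the moment of the call.
- env.finish_job(): hands the job in, once; it reports no verdict.
The state is a dict: "clock": time; "q": joint angles; "joint_vel": joint speeds; "effort": joint torques, N m; "tool_pos": TCP position; "tool_rot": TCP orientation; "ft_force": force on the tool from outside, world axes, zero at the start; "moment": the same for the moment, N m; "grip_width": finger opening in m.
Only numpy, scipy, OpenCV 4.12 (cv2) and the standard library are available. Lean on these libraries where they do the work, as an engineer would, in place of code of your own. Each camera call takes 0.05 s, during which the arm holds its last target. There are 200 camera calls.

## Working session

There is one attempt and no reset: what is moved stays moved. The work goes in short steps, Python scripts to look and compute and a tool call to move; the robot and the scene stay as the last step left them, time stands still between calls to the robot, and variables do not carry over. Pictures are saved under pics/ and viewed, about 8 in all and at most 12, crops included, and the job is handed in when it is done.

Besides the shell and the picture viewer there is one more tool, called after "Emit:" as name(argument=value, ...), one argument or row to a line, values as JSON. arm_command: Moves the arm, as the interface text tells. Its arguments: {"type":"object","properties":{"motion":{"type":"array","items":{"type":"array","items":{"type":"number"}}}},"required":["motion"]}

```bash
mkdir -p pics; ls; python3 - <<'E'
from plant import env
import cv2,numpy as np
o=env.observe();print({k:np.round(v,3).tolist() for k,v in o.items()})
for n in("scene","top"):
    im=env.capture(n);cv2.imwrite(f"pics/{n}0.png",im[:,:,::-1])
    m=env.camera_model(n);print(n,m["fx"],m["cx"],m["cy"],np.round(m["world_from_camera"],3).tolist())
E
```

```text
pics
{'clock': 0.0, 'q': [1.062, 0.707, -0.028, 1.485, 0.022, 0.951, -0.075], 'joint_vel': [-0.001, -0.001, 0.001, -0.0, 0.001, 0.001, -0.001], 'effort': [-0.0, -88.322, 1.235, -23.617, 0.017, 0.007, -0.0], 'tool_pos': [0.259, -0.513, 0.231], 'tool_rot': [-0.688, -0.164, 0.688, -0.163], 'ft_force': [-0.616, -0.859, -0.171], 'moment': [-0.015, 0.071, -0.036], 'grip_width': 0.085}
scene 466.96518671255615 249.53509063326172 195.90016565087242 [[0.614, -0.417, 0.67, -0.521], [-0.789, -0.309, 0.53, -0.81], [-0.014, -0.855, -0.519, 0.948], [0.0, 0.0, 0.0, 1.0]]
top 396.9847168655652 259.19293186611577 192.98456593264592 [[0.024, -0.989, 0.148, 0.407], [-0.999, -0.028, -0.024, 0.065], [0.028, -0.147, -0.989, 1.27], [0.0, 0.0, 0.0, 1.0]]
```

View pics/scene0.png

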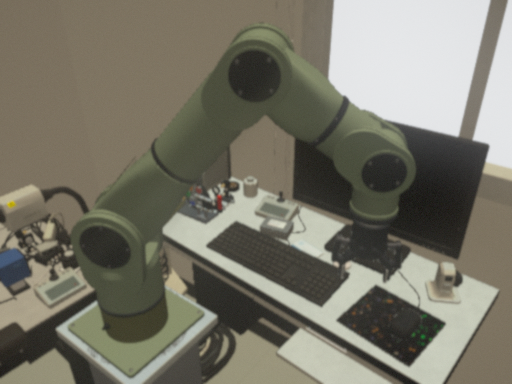

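View pics/top0.png

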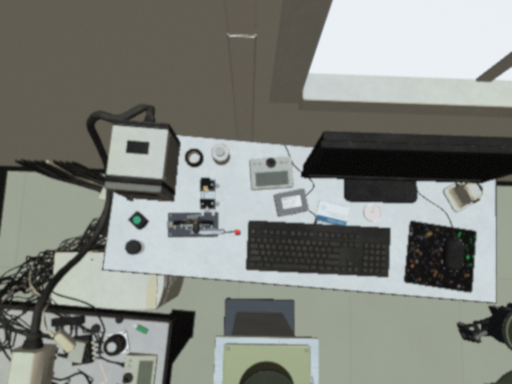

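The scene view is mostly hidden by the arm. The top view shows the changer at about (193,224) with its red tab at (237,232). I'll zoom in.

```bash
cat > h.py <<'E'
from plant import env
import cv2,numpy as np
def ray(m,u,v):
    T=np.array(m["world_from_camera"]);d=T[:3,:3]@[(u-m["cx"])/m["fx"],(v-m["cy"])/m["fy"],1];return T[:3,3],d
def at_z(m,u,v,z):
    o,d=ray(m,u,v);return o+d*(z-o[2])/d[2]
def proj(m,p):
    q=np.linalg.inv(m["world_from_camera"])@np.r_[p,1];return np.array([m["fx"]*q[0]/q[2]+m["cx"],m["fy"]*q[1]/q[2]+m["cy"]])
def crop(im,x0,y0,x1,y1,s,f):
    cv2.imwrite(f,cv2.resize(im[y0:y1,x0:x1,::-1],None,fx=s,fy=s,interpolation=cv2.INTER_CUBIC))
E
python3 - <<'E'
from h import *
im=cv2.imread("pics/top0.png")[:,:,::-1];m=env.camera_model("top")
a=im[140:285,100:260];b=cv2.imread("pics/scene0.png")[:,:,::-1][160:240,165:305]
crop(im,105,140,255,285,4,"pics/tz.png")
for u,v,z in((237,232,.138),(193,225,.1)):print(at_z(m,u,v,z))
hsv=cv2.cvtColor(np.ascontiguousarray(im),cv2.COLOR_RGB2HSV)
r=((hsv[:,:,0]<8)|(hsv[:,:,0]>172))&(hsv[:,:,1]>120)&(hsv[:,:,2]>80);r[:200]=0;r[260:]=0;r[:,:150]=0;r[:,270:]=0
ys,xs=np.nonzero(r);print(xs.mean(),ys.mean(),len(xs))
E
```

```text
[0.46219268 0.09820349 0.138     ]
[0.48116729 0.22878187 0.1       ]
236.78571428571428 231.64285714285714 14
```

View pics/tz.png

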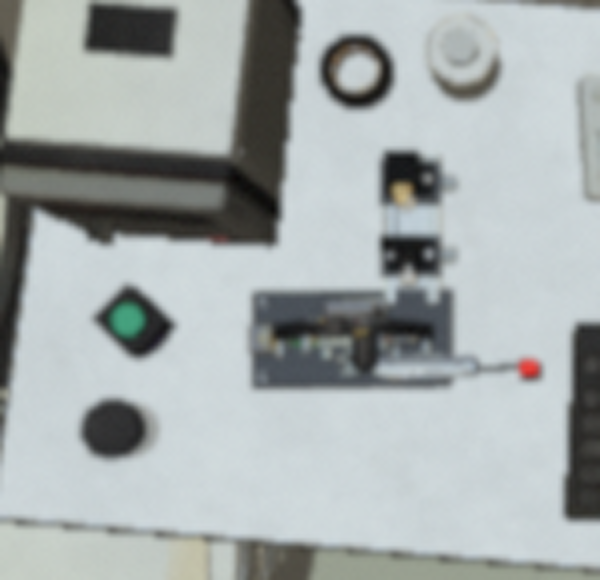

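```bash
python3 - <<'E'
from h import *
from scipy.spatial.transform import Rotation as R
m=env.camera_model("top")
C=[at_z(m,105+(u-1.5)/4,140+(v-1.5)/4,.01) for u,v in((253,290),(452,290),(452,386),(252,386))]
print(np.round(C,3));print("centre",np.mean(C,0))
f=(C[0]+C[3]-C[1]-C[2])[:2];g=(C[0]+C[1]-C[2]-C[3])[:2];print("yaw",np.arctan2(-f[0],f[1]),np.arctan2(g[1],g[0]),np.linalg.norm(f)/2,np.linalg.norm(g)/2)
print("tab top",at_z(m,236.79,231.64,.138))
print("tool axes cols\n",np.round(R.from_quat(env.observe()["tool_rot"]).as_matrix(),3))
im=cv2.imread("pics/scene0.png")[:,:,::-1];crop(im,170,160,300,240,6,"pics/sz.png")
w=env.camera_model("wrist");print(w["fx"],np.round(w["world_from_camera"],3))
E
```

```text
[[0.525 0.323 0.01 ]
 [0.53  0.165 0.01 ]
 [0.454 0.162 0.01 ]
 [0.45  0.319 0.01 ]]
centre [0.48978859 0.24235096 0.01      ]
yaw 0.026340618373239994 0.0437345799695249 0.1568509772099416 0.0757602918188439
tab top [0.46319492 0.09883183 0.138     ]
tool axes cols
 [[-0.     0.45  -0.893]
 [ 0.001 -0.893 -0.45 ]
 [-1.    -0.001  0.   ]]
343.0155309232236 [[ 0.45  -0.855 -0.259  0.324]
 [-0.893 -0.431 -0.13  -0.479]
 [-0.     0.29  -0.957  0.372]
 [ 0.     0.     0.     1.   ]]
```

View pics/sz.png

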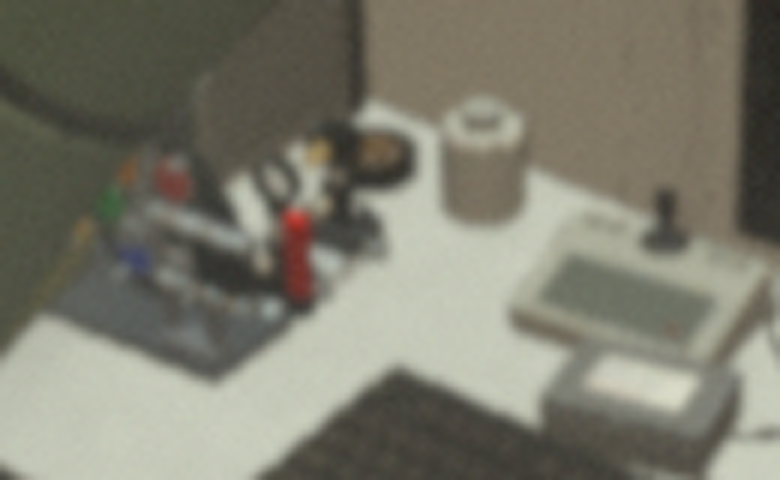

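The scene crop shows the changer from its front right, with green at the wheel's left, crop (110,205). The red tab is at (298,255). Next I'll move towards the changer.

Emit:
arm_command(
  motion=[
    [0.4,-0.2,-0.48,-1,0],
    [0.4,-0.2,-0.48,-1,0],
    [0.4,-0.2,-0.48,-1,0],
    [0.4,-0.2,-0.48,-1,0],
    [0.4,-0.2,-0.48,-1,0],
    [0.4,-0.2,-0.48,-1,0],
    [0.4,-0.2,-0.48,-1,0],
    [0.4,-0.2,-0.48,-1,0],
    [0.4,-0.2,-0.48,-1,0],
    [0.4,-0.2,-0.48,-1,0],
  ],
)

```text
clock: 1.1
tool_pos: [0.4285, -0.2928, 0.2813]
tool_rot: [-0.688, -0.164, 0.688, -0.163]
ft_force: [0.4, -0.5, 0.3]
grip_width: 0.0342
```

Emit:
arm_command(
  motion=[
    [0.4,0,-1,-0.5,0],
    [0.4,0,-1,-0.5,0],
    [0.4,0,-1,-0.5,0],
    [0.4,0,-1,-0.5,0],
    [0.4,0,-1,-0.5,0],
    [0.4,0,-1,-0.5,0],
    [0.4,0,-1,-0.5,0],
    [0.4,0,-1,-0.5,0],
    [0.4,0,-1,-0.5,0],
    [0.4,0,-1,-0.5,0],
  ],
)

```text
clock: 2.1
tool_pos: [0.4269, -0.0132, 0.2812]
tool_rot: [-0.688, -0.164, 0.688, -0.163]
ft_force: [-0.4, -0.4, -0.4]
grip_width: 0.0341
```

Emit:
arm_command(
  motion=[
    [0.4,0,0,0,-1],
    [0.4,0,0,0,-1],
    [0.4,0,0,0,-1],
    [0.4,0,0,0,-1],
    [0.4,0,0,0,-1],
    [0.4,0,0,0,-1],
    [0.4,0,0,0,-1],
    [0.4,0,0,0,-1],
    [0.4,0,0,0,-1],
    [0.4,0,0,0,-1],
  ],
)

```text
clock: 3.1
tool_pos: [0.427, -0.0143, 0.2812]
tool_rot: [-0.553, -0.44, 0.554, -0.44]
ft_force: [0.7, -0.2, -0.0]
grip_width: 0.0338
```

Emit:
arm_command(
  motion=[
    [0.4,0,0,0,-1],
    [0.4,0,0,0,-1],
    [0.4,0,0,0,-1],
    [0.4,0,0,0,-1],
    [0.4,0,0,0,-1],
    [0.4,0,0,0,-1],
    [0.4,0,0,0,-1],
    [0.4,0,0,0,-1],
    [0.4,0,0,0,-1],
    [0.4,0,0,0,-1],
  ],
)

```text
clock: 4.1
tool_pos: [0.427, -0.0143, 0.2812]
tool_rot: [0.316, 0.633, -0.316, 0.633]
ft_force: [-0.1, -0.4, -1.0]
grip_width: 0.0339
```

Emit:
arm_command(
  motion=[
    [0.4,0,0,0,-1],
    [0.4,0,0,0,-1],
    [0.4,0,0,0,-1],
    [0.4,0,0,0,-1],
    [0.4,0,0,0,-1],
    [0.4,0,0,0,-1],
    [0.4,0,0,0,-1],
    [0.4,0,0,0,-1],
    [0.4,0,0,0,-1],
    [0.4,0,0,0,-1],
    [0.4,0,0,0,-1],
  ],
)

```text
invalid input
```

Emit:
arm_command(
  motion=[
    [0.4,0,0,0,-1],
    [0.4,0,0,0,-1],
    [0.4,0,0,0,-1],
    [0.4,0,0,0,-1],
    [0.4,0,0,0,-1],
    [0.4,0,0,0,-1],
    [0.4,0,0,0,-1],
    [0.4,0,0,0,-1],
    [0.4,0,0,0,-1],
    [0.4,0,0,0,-1],
  ],
)

```text
clock: 5.1
tool_pos: [0.427, -0.0143, 0.2812]
tool_rot: [0.019, 0.707, -0.019, 0.707]
ft_force: [0.5, -0.0, 0.1]
grip_width: 0.0341
```

Emit:
arm_command(
  motion=[
    [0.4,0,1,-0.2,-1],
    [0.4,0,1,-0.2,0],
    [0.4,0,1,-0.2,0],
    [0.4,0,1,-0.2,0],
    [0.4,0,0,0,0],
    [0.4,0,0,0,0],
  ],
)

```text
clock: 5.7
tool_pos: [0.4062, 0.0854, 0.2812]
tool_rot: [-0.011, 0.707, 0.011, 0.707]
ft_force: [-0.1, -0.6, -1.5]
grip_width: 0.0341
```

```bash
python3 - <<'E'
from h import *
from scipy.spatial.transform import Rotation as R
o=env.observe();print(np.round(o["q"],2),o["tool_pos"]);print(np.round(R.from_quat(o["tool_rot"]).as_matrix(),3))
w=env.camera_model("wrist");im=env.capture("wrist");print(w["fx"],w["cx"],w["cy"],np.round(w["world_from_camera"],4).tolist())
np.save("w1.npy",w);crop(im,0,0,512,384,1.5,"pics/w1.png")
cv2.imwrite("pics/w1raw.png",im[:,:,::-1])
E
```

```text
[ 0.21  0.48 -0.79  1.92  0.43  0.92  0.81] [0.4062246  0.08535578 0.28121361]
[[-0.    -0.031  1.   ]
 [-0.     1.     0.031]
 [-1.    -0.    -0.   ]]
343.0155309232236 255.0161005976488 189.3015476294728 [[-0.0311, 0.9569, 0.2888, 0.3325], [0.9995, 0.0301, 0.0079, 0.0841], [-0.0011, 0.2889, -0.9574, 0.4225], [0.0, 0.0, 0.0, 1.0]]
```

View pics/w1.png

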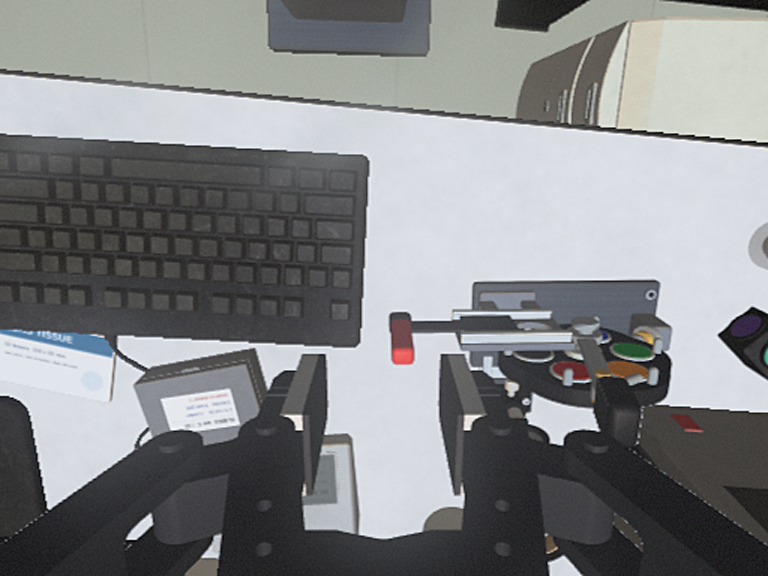

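The wrist view shows the front of the wheel. Green is on the left at (632,351), with orange upper left and red upper right, which looks like 3 strokes short. The red tab top is at (402,357), and the foot's front corners are at (474,282) and (659,281). I'll check this against the model.

```bash
cat >> h.py <<'E'
def frame(o,yaw):
    c,s=np.cos(yaw),np.sin(yaw)
    return lambda p:np.array([o[0]+c*p[0]-s*p[1],o[1]+s*p[0]+c*p[1],p[2]])
E
python3 - <<'E'
from h import *
w=np.load("w1.npy",allow_pickle=True).item()
A=lambda u,v,z:at_z(w,u/1.5,v/1.5,z)
t=A(402,357,.138);fr=A(474,282,.01);fl=A(659,281,.01);print("tab",t,"foot",fr,fl)
yaw=np.arctan2(-(fl-fr)[0],(fl-fr)[1]);print("yaw",yaw,np.linalg.norm(fl-fr))
for s in(.028,.031,.034):
    c,sn=np.cos(yaw),np.sin(yaw);x,y=-.030,-.100-s
    o=t[:2]-[c*x-sn*y,sn*x+c*y];print(s,"origin",o)
    F=frame(o,yaw)
    print({k:np.round(1.5*proj(w,F(p))).astype(int).tolist() for k,p in dict(win=(0,-.036,.08),left=(0,.036,.08),UL=(0,.018,.1112),LL=(0,.018,.0488),UR=(0,-.018,.1112),axle=(0,0,.08),pad=(-.0215,-.0225,.1856)).items()})
E
```

```text
tab [0.46397927 0.09964569 0.138     ] foot [0.45282842 0.16394676 0.01      ] [0.44710149 0.31834554 0.01      ]
yaw 0.03707476878861294 0.1545049555002173
0.028 origin [0.48921417 0.22866972]
{'win': [525, 360], 'left': [624, 360], 'UL': [618, 380], 'LL': [584, 343], 'UR': [565, 380], 'axle': [575, 360], 'pad': [608, 410]}
0.031 origin [0.48910297 0.23166766]
{'win': [530, 360], 'left': [629, 360], 'UL': [623, 380], 'LL': [588, 343], 'UR': [569, 380], 'axle': [579, 360], 'pad': [614, 410]}
0.034 origin [0.48899177 0.23466559]
{'win': [534, 360], 'left': [633, 360], 'UL': [627, 380], 'LL': [591, 343], 'UR': [574, 380], 'axle': [583, 360], 'pad': [620, 410]}
```

Everything fits: green is at the left position, so 3 strokes are needed. The shutter is open at about 0.034. Now I'll grasp the tab.

Emit:
arm_command(
  motion=[
    [0.4,0,0.25,0.8,0],
    [0.4,0,0.25,0.8,0],
    [0.4,0.5,0,0.7,0],
    [0.4,1,0,0,0],
    [0.4,1,0,0,0],
    [0.4,1,0,0,0],
    [0.4,1,0,0,0],
    [0.4,0.5,0,0,0],
    [0.4,0,0,0,0],
    [0.4,0,0,0,0],
  ],
)

```text
clock: 6.75
tool_pos: [0.4636, 0.0992, 0.1567]
tool_rot: [-0.01, 0.707, 0.01, 0.707]
ft_force: [-0.9, 0.1, 1.2]
grip_width: 0.0341
```

```bash
python3 - <<'E'
from h import *
print(env.observe()["tool_pos"],env.observe()["ft_force"])
im=env.capture("wrist");crop(im,150,130,450,330,2.5,"pics/w2.png")
E
```

```text
[0.46360527 0.09920854 0.15665364] [-0.85400438  0.14930398  1.20202653]
```

View pics/w2.png

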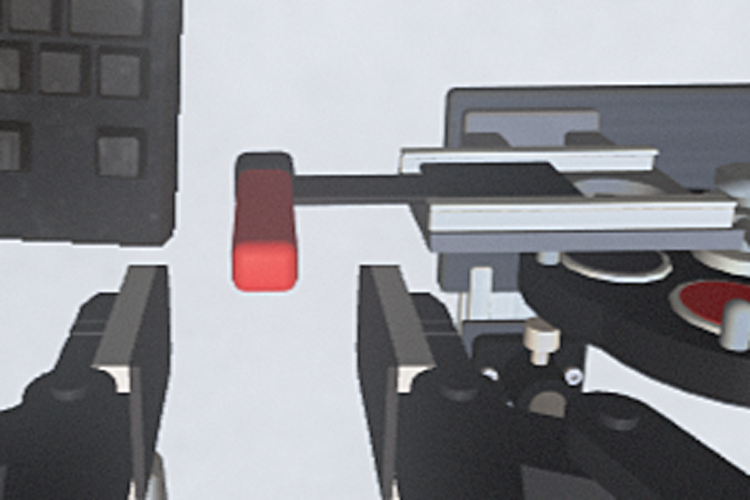

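The tab at crop (265,265) is centred between the fingers. I'll descend and close.

Emit:
arm_command(
  motion=[
    [0.4,0.6,0,0,0],
    [0.4,0.6,0,0,0],
    [0.4,0.6,0,0,0],
    [0.4,0.1,0,0,0],
    [0,0,0,0,0],
    [0,0,0,0,0],
    [0,0,0,0,0],
    [0,0,0,0,0],
    [0,0,0,0,0],
  ],
)

```text
clock: 7.7
tool_pos: [0.4637, 0.0997, 0.1096]
tool_rot: [-0.011, 0.707, 0.011, 0.707]
ft_force: [-1.7, -0.8, 9.6]
grip_width: 0.0128
```

Emit:
arm_command(
  motion=[
    [0,0,0.25,0,0],
    [0,0,0.25,0,0],
    [0,0,0.25,0,0],
    [0,0,0.25,0,0],
    [0,0,0.25,0,0],
    [0,0,0,0,0],
  ],
)

```text
clock: 8.3
tool_pos: [0.4624, 0.1315, 0.1096]
tool_rot: [-0.011, 0.707, 0.011, 0.707]
ft_force: [-4.3, 1.0, 8.2]
grip_width: 0.013
```

Emit:
arm_command(
  motion=[
    [0,0,0.06,0,0],
    [0,0,0.06,0,0],
    [0,0,0,0,0],
  ],
)

```text
clock: 8.6
tool_pos: [0.4624, 0.1317, 0.1096]
tool_rot: [-0.012, 0.707, 0.009, 0.707]
ft_force: [-2.9, -14.3, 18.6]
grip_width: 0.0129
```

It's against the stop: 32 mm of travel, then −14 N. I'll release, rise and close the fingers beside the lever pad.

Emit:
arm_command(
  motion=[
    [0.4,0,-0.06,0,0],
    [0.4,0,0,0,0],
    [0.4,0,0,0,0],
    [0.4,-1,0,0,0],
    [0.4,-1,0,0,0],
    [0.4,-1,0,0,0],
    [0.3,-1,0,0,0],
    [0,-0.5,0.7,0.3,0],
    [0,0,0.7,0,0],
    [0,0,0,0,0],
  ],
)

```text
clock: 9.6
tool_pos: [0.4686, 0.1699, 0.2217]
tool_rot: [-0.011, 0.707, 0.012, 0.707]
ft_force: [0.1, -0.3, -0.5]
grip_width: 0.0002
```

```bash
python3 - <<'E'
from h import *
o=env.observe();print(o["tool_pos"],o["grip_width"])
w=env.camera_model("wrist");np.save("w3.npy",w)
im=env.capture("wrist");cv2.imwrite("pics/w3raw.png",im[:,:,::-1]);crop(im,150,100,470,340,2.5,"pics/w3.png")
F=frame((.489,.2327),.035)
P=lambda p:np.round((proj(w,F(p))-[150,100])*2.5)
print(P((-.0215,-.034,.2015)),P((-.030,-.1,.138)),P((0,-.036,.08)),P((0,.036,.08)),(proj(w,o["tool_pos"])-[150,100])*2.5)
E
```

```text
[0.46859595 0.16989461 0.22172905] 0.000163105761461933
[395. 344.] [120. 218.] [334. 253.] [541. 252.] [257.61232902 386.42043782]
```

View pics/w3.png

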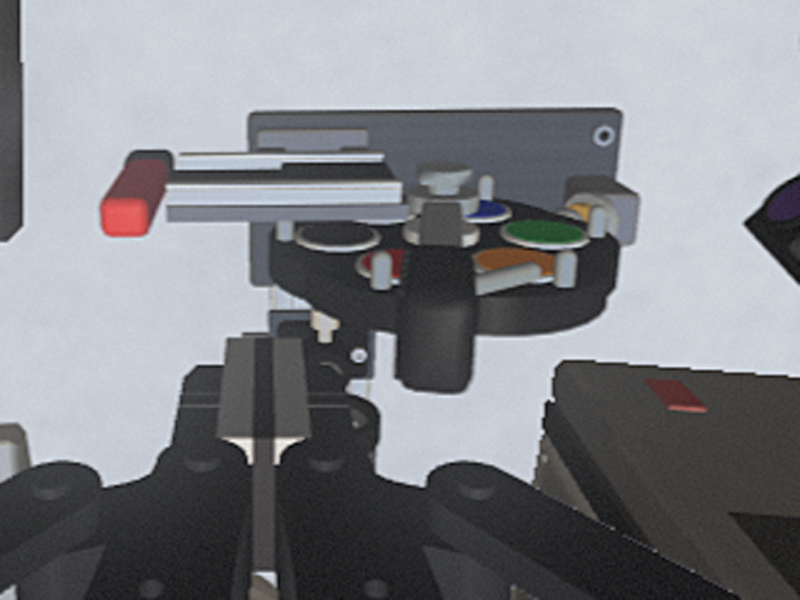

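The tab stands at the shut position, seen at (125,205) against a prediction of (120,218). The pad's right edge is at x≈397, as predicted. The shut fingers are about 14 mm across and to the right of the pad, and the way is clear. First stroke.

Emit:
arm_command(
  motion=[
    [0,0.74,0,0,0],
    [0,0.72,0,0,0],
    [0,-0.04,0.84,0,0],
    [0,-0.04,0.84,0,0],
    [0,0,0.8,0,0],
    [0,0.08,0.8,0,0],
    [0,0.3,0.8,0,0],
    [0,0.26,0.48,0,0],
    [0,0.38,0.48,0,0],
    [0,0.3,0.32,0,0],
  ],
)

```text
clock: 10.65
tool_pos: [0.4647, 0.302, 0.153]
tool_rot: [-0.011, 0.707, 0.011, 0.707]
ft_force: [0.8, -0.0, 2.3]
grip_width: -0.0003
```

Emit:
arm_command(
  motion=[
    [0,0,0,0,0],
    [0,0,0,0,0],
  ],
)

```text
clock: 10.85
tool_pos: [0.4647, 0.3011, 0.1537]
tool_rot: [-0.011, 0.707, 0.01, 0.707]
ft_force: [-1.4, -0.7, 0.9]
grip_width: 0.0004
```

```bash
python3 - <<'E'
from h import *
o=env.observe();print(o["tool_pos"],o["ft_force"])
im=env.capture("wrist");crop(im,150,100,470,340,2.5,"pics/w4.png")
E
```

```text
[0.46471553 0.30105152 0.15372757] [-1.38614537 -0.73018303  0.91740384]
```

View pics/w4.png

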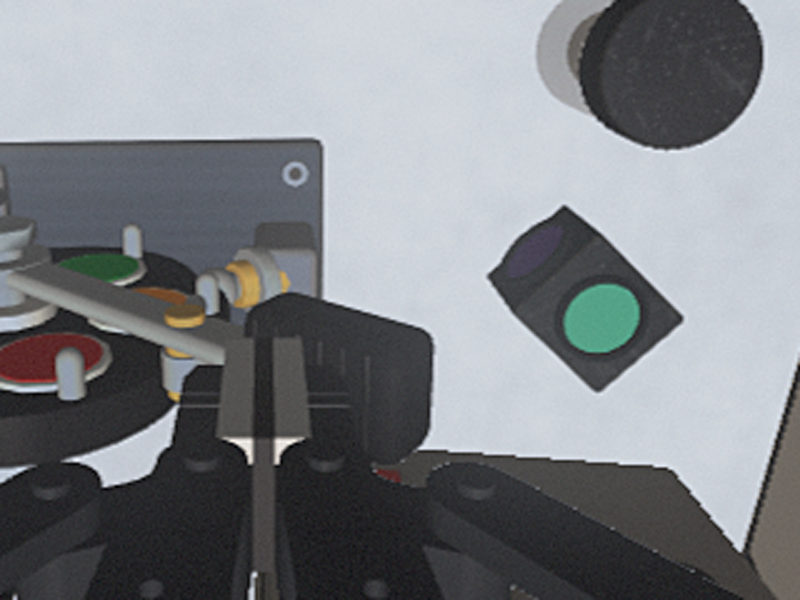

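Stroke one worked: green went from left to lower left at (95,268), and orange is now on the left. I'll retrace, let it spring back, then do stroke two.

Emit:
arm_command(
  motion=[
    [0,-0.3,-0.32,0,0],
    [0,-0.38,-0.48,0,0],
    [0,-0.26,-0.48,0,0],
    [0,-0.3,-0.8,0,0],
    [0,-0.08,-0.8,0,0],
    [0,0,-0.8,0,0],
    [0,0.04,-0.84,0,0],
    [0,0.04,-0.84,0,0],
    [0,0,0,0,0],
    [0,0,0,0,0],
  ],
)

```text
clock: 11.9
tool_pos: [0.469, 0.1669, 0.1854]
tool_rot: [-0.01, 0.707, 0.01, 0.707]
ft_force: [-0.1, 0.2, -0.6]
grip_width: 0.0003
```

Emit:
arm_command(
  motion=[
    [0,0,0,0,0],
    [0,0,0,0,0],
    [0,0,0,0,0],
    [0,0,0,0,0],
    [0,0,0,0,0],
    [0,0,0,0,0],
  ],
)

```text
clock: 12.5
tool_pos: [0.4688, 0.1677, 0.1848]
tool_rot: [-0.011, 0.707, 0.011, 0.707]
ft_force: [0.6, -0.0, -0.1]
grip_width: 0.0002
```

Emit:
arm_command(
  motion=[
    [0,-0.04,0.84,0,0],
    [0,-0.04,0.84,0,0],
    [0,0,0.8,0,0],
    [0,0.08,0.8,0,0],
    [0,0.3,0.8,0,0],
    [0,0.26,0.48,0,0],
    [0,0.38,0.48,0,0],
    [0,0.3,0.32,0,0],
    [0,0,0,0,0],
    [0,0,0,0,0],
  ],
)

```text
clock: 13.5
tool_pos: [0.4647, 0.3011, 0.1537]
tool_rot: [-0.011, 0.707, 0.011, 0.707]
ft_force: [-0.8, -0.8, 1.8]
grip_width: 0.0004
```

Emit:
arm_command(
  motion=[
    [0,-0.3,-0.32,0,0],
    [0,-0.38,-0.48,0,0],
    [0,-0.26,-0.48,0,0],
    [0,-0.3,-0.8,0,0],
    [0,-0.08,-0.8,0,0],
    [0,0,-0.8,0,0],
    [0,0.04,-0.84,0,0],
    [0,0.04,-0.84,0,0],
    [0,0,0,0,0],
    [0,0,0,0,0],
  ],
)

```text
clock: 14.5
tool_pos: [0.469, 0.1669, 0.1855]
tool_rot: [-0.01, 0.707, 0.01, 0.707]
ft_force: [-0.5, -0.2, -0.1]
grip_width: -0.0004
```

Emit:
arm_command(
  motion=[
    [0,0,0,0,0],
    [0,0,0,0,0],
    [0,0,0,0,0],
    [0,0,0,0,0],
    [0,0,0,0,0],
    [0,0,0,0,0],
  ],
)

```text
clock: 15.1
tool_pos: [0.4688, 0.1677, 0.1848]
tool_rot: [-0.011, 0.707, 0.011, 0.707]
ft_force: [0.4, -0.3, 0.3]
grip_width: -0.0
```

```bash
python3 - <<'E'
from h import *
o=env.observe();print(o["clock"],o["tool_pos"],o["ft_force"])
im=env.capture("wrist");crop(im,150,100,470,340,2.5,"pics/w5.png")
E
```

```text
15.1 [0.46880613 0.16773639 0.18481075] [ 0.41131302 -0.26502842  0.33477022]
```

View pics/w5.png

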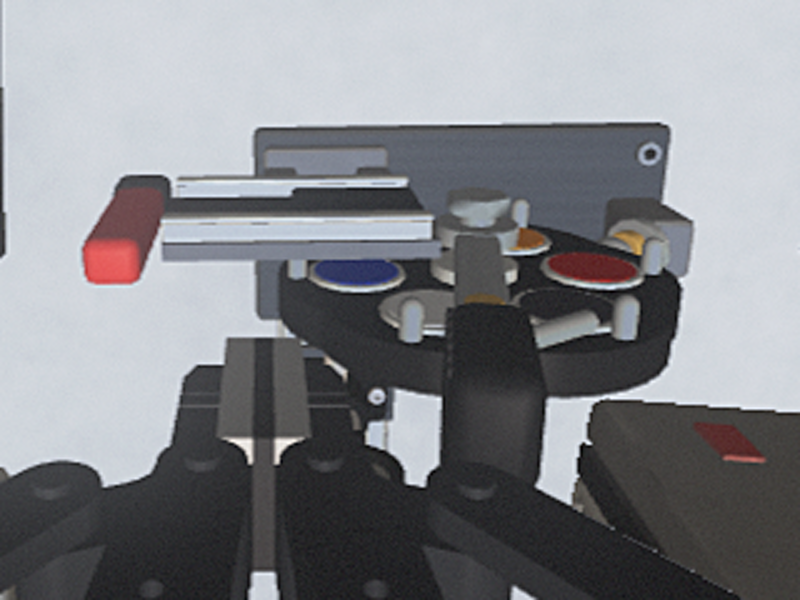

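After two strokes, blue is in the window at (357,272), red on the left and orange lower left, so green is hidden at lower right. The lever is back at rest and the shutter is shut. Third stroke.

Emit:
arm_command(
  motion=[
    [0,-0.04,0.84,0,0],
    [0,-0.04,0.84,0,0],
    [0,0,0.8,0,0],
    [0,0.08,0.8,0,0],
    [0,0.3,0.8,0,0],
    [0,0.26,0.48,0,0],
    [0,0.38,0.48,0,0],
    [0,0.3,0.32,0,0],
    [0,0,0,0,0],
    [0,0,0,0,0],
  ],
)

```text
clock: 16.15
tool_pos: [0.4647, 0.3011, 0.1537]
tool_rot: [-0.011, 0.707, 0.011, 0.707]
ft_force: [-0.6, -1.6, 1.6]
grip_width: -0.0002
```

Emit:
arm_command(
  motion=[
    [0,-0.3,-0.32,0,0],
    [0,-0.38,-0.48,0,0],
    [0,-0.26,-0.48,0,0],
    [0,-0.3,-0.8,0,0],
    [0,-0.08,-0.8,0,0],
    [0,0,-0.8,0,0],
    [0,0.04,-0.84,0,0],
    [0,0.04,-0.84,0,0],
    [0,0,0,0,0],
    [0,0,0,0,0],
  ],
)

```text
clock: 17.15
tool_pos: [0.469, 0.1669, 0.1855]
tool_rot: [-0.01, 0.707, 0.01, 0.707]
ft_force: [-0.5, 0.8, 0.3]
grip_width: 0.0002
```

Emit:
arm_command(
  motion=[
    [0,0,0,0,0],
    [0,0,0,0,0],
    [0,0,0,0,0],
    [0,0,0,0,0],
    [0,0,0,0,0],
    [0,0,0,0,0],
    [0,0,0,0,0],
  ],
)

```text
clock: 17.85
tool_pos: [0.4688, 0.1677, 0.1848]
tool_rot: [-0.011, 0.707, 0.011, 0.707]
ft_force: [0.3, -0.3, 1.4]
grip_width: 0.0001
```

```bash
python3 - <<'E'
from h import *
o=env.observe();print(o["clock"],o["tool_pos"],o["ft_force"])
im=env.capture("wrist");crop(im,150,100,470,340,2.5,"pics/w6.png")
E
```

```text
17.85 [0.46878551 0.16769525 0.18482427] [ 0.29973522 -0.29486179  1.44294031]
```

View pics/w6.png

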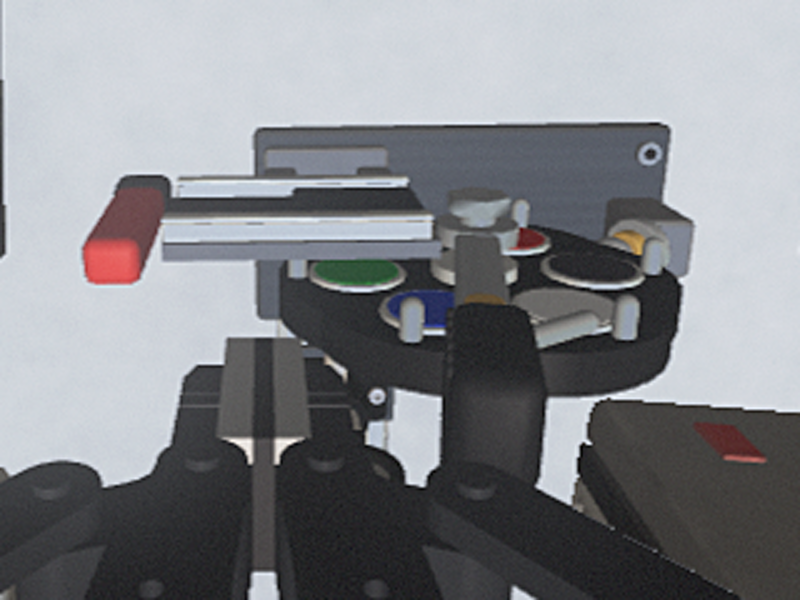

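Green stands in the window at (357,272), the lever is at rest and the shutter is shut. Back to the tab to grip it and open the shutter.

Emit:
arm_command(
  motion=[
    [0,-0.75,-0.1,0,0],
    [0,-0.75,-0.34,-0.3,0],
    [0.4,0,-1,0,0],
    [0.4,0,0,0,0],
    [0.4,0,0,0,0],
    [0.4,1,0,0,0],
    [0.4,1,0,0,0],
    [0.4,1,0,0,0],
    [0.4,0.75,0,0,0],
    [0.4,0.75,0,0,0],
  ],
)

```text
clock: 18.9
tool_pos: [0.4621, 0.1324, 0.1087]
tool_rot: [-0.011, 0.707, 0.011, 0.707]
ft_force: [0.4, -2.0, 2.6]
grip_width: 0.0346
```

Emit:
arm_command(
  motion=[
    [0.4,0,0,0,0],
    [0,0,0,0,0],
    [0,0,0,0,0],
    [0,0,0,0,0],
    [0,0,0,0,0],
    [0,0,0,0,0],
  ],
)

```text
clock: 19.5
tool_pos: [0.4626, 0.1315, 0.1105]
tool_rot: [-0.011, 0.707, 0.011, 0.707]
ft_force: [-1.9, -1.9, 7.5]
grip_width: 0.0129
```

Emit:
arm_command(
  motion=[
    [0,0,-0.26,0,0],
    [0,0,-0.26,0,0],
    [0,0,-0.26,0,0],
    [0,0,-0.26,0,0],
    [0,0,-0.26,0,0],
    [0,0,0,0,0],
  ],
)

```text
clock: 20.1
tool_pos: [0.464, 0.0983, 0.1105]
tool_rot: [-0.01, 0.707, 0.011, 0.708]
ft_force: [-0.3, -1.5, 9.8]
grip_width: 0.0127
```

Emit:
arm_command(
  motion=[
    [0,0,-0.08,0,0],
    [0,0,-0.08,0,0],
    [0,0,0,0,0],
  ],
)

```text
clock: 20.4
tool_pos: [0.4641, 0.0974, 0.1105]
tool_rot: [-0.01, 0.706, 0.013, 0.708]
ft_force: [-0.8, 15.3, 2.4]
grip_width: 0.0125
```

It's at the open stop: 34 mm of travel, then +15 N. I'll release and retreat.

Emit:
arm_command(
  motion=[
    [0.4,0,0,0,0],
    [0.4,0,0,0,0],
    [0.4,0,0,0,0],
    [0.4,-1,0,0,0],
    [0.4,-1,0,0,0],
    [0.4,-1,0,0,0],
    [0.4,-1,0,0,0],
    [0.4,-1,0,-1,0],
    [0.4,-1,0,-1,0],
    [0.4,0,0,0,0],
  ],
)

```text
clock: 21.4
tool_pos: [0.4123, 0.0935, 0.2623]
tool_rot: [-0.011, 0.706, 0.011, 0.708]
ft_force: [0.3, -1.0, -0.4]
grip_width: 0.034
```

```bash
python3 - <<'E'
from h import *
o=env.observe();print(o["clock"],o["tool_pos"],o["ft_force"])
w=env.camera_model("wrist");im=env.capture("wrist");crop(im,192,134,512,334,2.5,"pics/w7.png")
F=frame((.489,.2327),.035)
for p in((-.03,-.134,.138),(0,-.036,.08)):print((proj(w,F(p))-[192,134])*2.5)
E
```

```text
21.4 [0.41226277 0.09347017 0.26229113] [ 0.31339139 -1.03468553 -0.37263705]
[163.26307679 264.58116663]
[399.75310799 269.41308765]
```

View pics/w7.png

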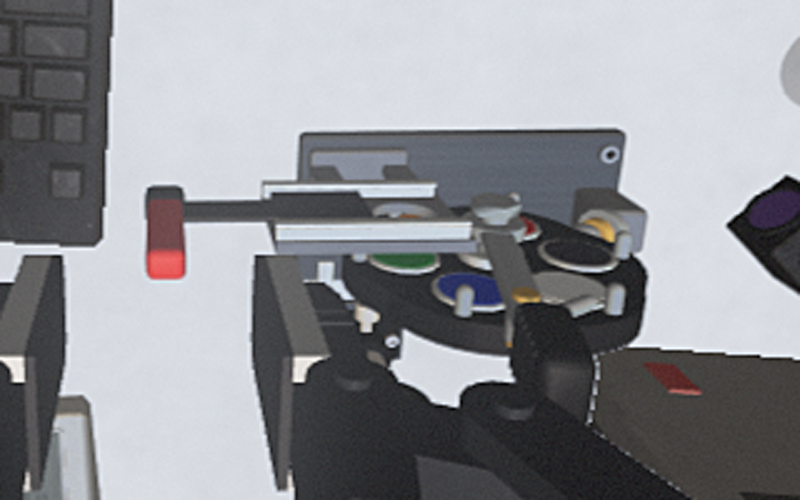

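The tab at (166,262) is at the fully open position (predicted 163,265). Green is in the window at (403,258), the lever is at rest and the robot is clear.

```bash
python3 -c "
from plant import env
print(env.finish_job())"
```

```text
the job is handed in; nothing more can be done
None
```

The green filter is in the beam and the job is handed in; `finish_job` gave no verdict. I slid the shutter shut, clicked the lever left three full strokes with a spring-back after each, then slid the shutter open again.

- **Shutter:** it closed after 32 mm, stopping at about 14 N. It opened again by 34 mm, stopping at about 15 N. In the last picture the red tab is within about 3 pixels (enlarged crop) of its computed fully open position.
- **Filter:** the picture after the third stroke shows green in the window with the shutter still shut. The final picture shows it still there with the shutter open.
- **Lever:** it is back at rest in the final picture.
- **Robot:** it was clear of everything when I handed in, at about 21 s of the 70 s allowed. Force readings stayed below about 20 N, and I saw no sign of touching the wheel.
- **Bystanders:** I did not measure their positions again at the end, but nothing looked moved in the pictures and the robot kept well away from them.

No check failed. The one mismatch was a 6 mm offset between the first estimate of the wheel's position and the picture. I put that down to seeing the filters' front faces, and it made no difference to the work.

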